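# Stand a bag-handle bar in its wrapping stand

### The arm

A 7-joint arm with a two-finger parallel gripper is mounted at the origin on the work surface. World frame = base frame: x ahead of the robot, y to its left, z up, the work surface at z = 0. Lengths are in mm, angles in rad, forces in N, time in s.
With the tool pointing down it reaches from about 400 to 850 mm from the base axis. Payload 4.5 kg.
Tool frame: the origin (TCP) lies at the very end of the fingers, on their centre line; the grasp point (between the pads) lies 19 mm behind it (r.grip_point_offset is the distance from the TCP to the grasp point, in mm); z points along the fingers, y is the line along which they close (so a half turn about z gives the same grasp; the last joint's range is limited). The gripper opens to 85 mm and grips with 20 to 120 N. Pads are 22 mm wide; open, the fingers measure 114 mm over their backs; the gripper's body (76 mm by 85 mm) begins 54 mm behind the grasp point. The pads swing forward as they close: fully open they stand 13 mm farther back than shut.
Start: joints at [-1.23, 0.689, -0.195, 1.565, 0.157, 0.902, -0.215], TCP at [188.736, 595.846, 231.317] pointing down, gripper open.
Joint ranges: [-3.01, 3.01], [-0.46, 2.08], [-1.47, 1.51], [0.13, 2.56], [-1, 4.14], [0.04, 2.09], [-2.66, 2.66]. Speed limits (rad/s): [2.57, 2.57, 3.14, 3.14, 3.14, 3.14, 3.14].

### API

Orientations are given as a 3x3 rotation matrix whose columns are the frame's x, y, z axes.
In Python, from plant import r gives the robot as it stands.
- The arm moves only by the shell command python3 -m inch 'ROWS' [FORCE]. ROWS is JSON, a list of rows, each an object with "offset": the shift along the tool's x, y, z in m, a list of three; "turn": the turn, a rotation vector about the tool's x, y, z in degrees, a list of three; "grip": the gripper command: -1 is shut, 1 is fully open, values between are in proportion. In form: [{"offset": [dx, dy, dz], "turn": [wx, wy, wz], "grip": grip}, ...]. A call has 1 to 12 rows; each row is the pose to reach, as a shift and turn from the pose commanded when the call began, along the tool's axes at that moment; what a row does not reach only later rows make up. A row lasts 1/12 s, in which the tool goes at most 41.7 mm and 7.16 degrees, less where a joint would pass 70% of its speed; a pose out of reach is approached as far as the arm can. A call with a gripper value outside its range is refused whole. The fingers move at their own pace and stop on an object; FORCE is the grip in N (left out, the last holds). Time passes only in rows, so rows that repeat a pose let the fingers close. It gives the time, the measured TCP pose, the force, the opening and the grip force at its end, in the units of the state.
- r.sense(): the state, without advancing time (a new reading comes with each control period).
- r.capture(name): name is "scene" or "top"; returns a dict with "color" (384x512x3 uint8, red, green, blue), "camera_matrix" (3x3 intrinsics, pixels), "R" (3x3) and "t" (3): a world point X has camera coordinates R X + t. Camera axes: x right, y down, z forward; pixel columns grow to the right and rows downward; lengths in mm; the calibration is good to about 2 mm. A picture is of the moment at which its call begins. There is no depth.
- r.hand_in(): hands the job in; it is judged then, once.
The state is a dict: "clock": time; "joint_positions": joint angles; "qvel": joint speeds; "tau": joint torques, N m; "eef_pos": TCP position; "ee_rot": TCP orientation; "ft_force": force on the tool from outside, world axes, zero at the start; "moment": the same for the moment, N m; "width": opening from 0.0 (shut) to 1.0 (fully open); "gripper_force": force on a finger pad.
Only numpy, scipy, OpenCV 4.12 (cv2) and the standard library are available. Lean on these libraries where they do the work, as an engineer would, in place of code of your own. Each camera call takes 0.05 s, during which the arm holds its last target. There are 200 camera calls.

### The job

Get the U-shaped steel bag handle ready for wrapping. Pick it up off the cutting table and lean it on the sloping wooden rest, its two ends down against the toe lips and its crown up the slope, let go of it there and take it afresh; then turn it upright and stand it, crown up, with one end fully down in each of the two notches of the notched stand. Do not drop it at any time, and leave the knife, hammer, jar and weight where they are.

Things in the scene. Friction and masses are not known exactly. Their poses are not given: they have to be found in the camera images.
- handle: Loose U-shaped handle, one round steel bar 14 mm thick, about 0.25 kg; 127 mm long (end tips to outside of crown), 124 mm wide, legs 110 mm apart on centres. Starts flat on the table, crown within 0.7 rad of straight away from the robot. Origin: on its face, 7 mm below the bar's centre line, 62 mm from the tips. x: from ends to crown; y: across the legs; z: square to the U. Both faces alike.
- handle_crown (a point): Centre of the bar at the middle of the crown (the cross piece of the U, straight for 70 mm), 120 mm from the end tips; a good place to grasp across the bar. Axes as handle.
- handle_end_a (a point): Tip of the round-nosed leg end on the handle's +y side, on the bar's centre line.
- handle_end_b (a point): Tip of the round-nosed leg end on the handle's -y side, on the bar's centre line.
- rest: Fixed sloping rest; origin: underside centre. Its +x points away from the robot within 0.25 rad. Plywood base 150 x 170 x 10 mm; at y = +55 and -55 mm a wooden board 36 mm wide rises towards +x at 0.65 rad to the horizontal, its upper face starting at a toe lip (14 mm high) at x -55, z 22 mm and running 100 mm up the slope. Open gap of 74 mm between the boards for fingers.
- rest_crown (a point): On the rest: where the centre of the handle's crown is when the handle leans home, a leg on each board, ends against the toe lips, crown 20 mm beyond the boards' upper ends (x +36, y 0, z 100 mm in the rest's frame).
- stand: Fixed notched stand; origin: underside centre. Its x points away from the robot within 0.25 rad, y along the line of notches. Plywood base 80 x 180 x 12 mm with wooden notches at y = +55 and -55 mm: each a slot 17 mm wide in x, straight from its floor (z 12) to z 40 mm, flared above to 37 mm at z 52; outer end closed by a wall at 67 mm from the middle, inner end open.
- notch_left (a point): Middle of the floor of the notch on the stand's +y side (12 mm above the table): a seated end tip rests here. With both ends seated the handle's crown centre is 132 mm above the table.
- notch_right (a point): The same for the notch on the -y side.
- knife: Bystander: yellow utility knife 180 mm long, lying beyond the work. Leave alone.
- hammer: Bystander: hammer lying beyond the work. Leave alone.
- jar: Bystander: white jar 70 mm wide, 75 mm tall, on the left. Leave alone.
- weight: Bystander: dark steel pattern weight, a 64 mm disc 45 mm tall, on the right. Leave alone.
Not all that is in view belongs to the job. Leave any red look-alike of the handle alone.

How it is judged:
By the outcome, as a careful person would: the job done as asked, in the order asked, and still so for the second after the job is handed in, with the robot touching nothing.
It also fails if it takes over 66 s, if anything falls off the work surface, if the arm or the gripper's body presses on something with over 40 N, if the wrist force passes 120 N, or if a joint passes its speed limit or range.

## Working session

There is one attempt and no reset: what is moved stays moved. The work goes in short steps, Python scripts to look and compute and a shell command to move; the robot and the scene stay as the last step left them, time stands still between calls to the robot, and variables do not carry over. Pictures are saved under pics/ and viewed, at most 10 in all, crops included, and the job is handed in when it is done.

```bash
ls; mkdir -p pics; python3 - <<'E'
from plant import r
import cv2,numpy as np
ims=[]
for n in("scene","top"):
    c=r.capture(n); cv2.imwrite(f"pics/{n}0.png",c["color"][:,:,::-1]); print(n,np.round(c["camera_matrix"],1).tolist(),np.round(c["R"],3).tolist(),np.round(c["t"],1).tolist(), np.round(-c["R"].T@c["t"]))
s=r.sense();print({k:np.round(v,3).tolist() for k,v in s.items()}, r.grip_point_offset)
E
```

```text
pics
scene [[386.5, 0.0, 259.3], [0.0, 386.5, 189.4], [0.0, 0.0, 1.0]] [[-0.041, 0.999, -0.016], [0.677, 0.016, -0.736], [-0.735, -0.042, -0.677]] [35.3, -350.4, 1605.5] [1418.   37.  830.]
top [[353.6, 0.0, 252.9], [0.0, 353.6, 190.9], [0.0, 0.0, 1.0]] [[-0.018, -1.0, -0.005], [-0.986, 0.019, -0.164], [0.164, 0.002, -0.986]] [29.0, 601.4, 1081.3] [ 416.   15. 1165.]
{'clock': 0.1, 'joint_positions': [-1.23, 0.69, -0.195, 1.566, 0.157, 0.902, -0.215], 'qvel': [0.001, -0.003, 0.0, -0.003, 0.001, -0.0, -0.0], 'tau': [-0.004, -54.06, -1.272, -15.899, 0.009, 0.004, -0.0], 'eef_pos': [188.624, 595.241, 230.534], 'ee_rot': [[-0.953, 0.302, -0.0], [0.302, 0.953, -0.002], [-0.0, -0.002, -1.0]], 'ft_force': [0.208, -0.009, -0.667], 'moment': [0.031, -0.031, -0.03], 'gripper_force': 0.0, 'width': 0.997} 18.700000000000003
```

View pics/scene0.png

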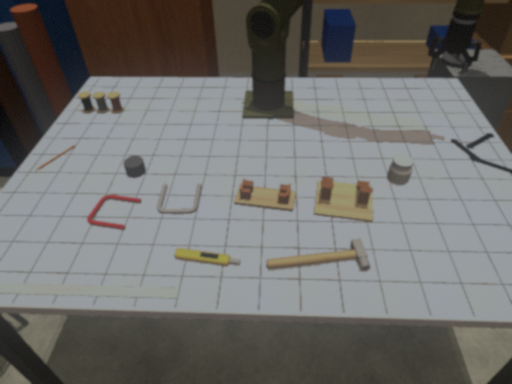

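View pics/top0.png

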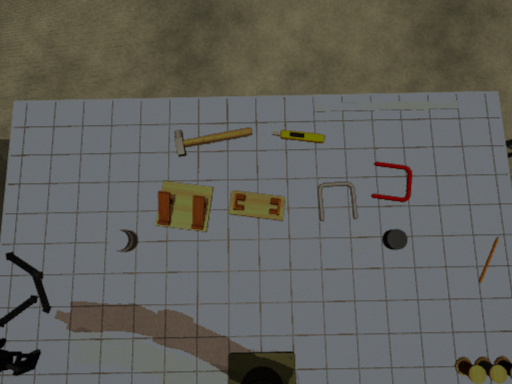

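The grey steel U at top (338,200) / scene (180,200) fits the handle: bare steel, crown away from the robot. The red U at top (395,180) / scene (115,210) is the look-alike. The rest is at top (184,206) and the stand at top (258,205). I'll confirm with an enlarged crop.

```bash
python3 - <<'E'
import cv2,numpy as np
a=cv2.imread("pics/top0.png")[172:238,150:366]; b=cv2.imread("pics/scene0.png")[165:230,150:384]
a=cv2.resize(a,(800,244),interpolation=cv2.INTER_CUBIC); b=cv2.resize(b,(800,222),interpolation=cv2.INTER_CUBIC)
cv2.imwrite("pics/crop1.png",np.vstack([a,b]))
E
```

```text
(no output)
```

View pics/crop1.png

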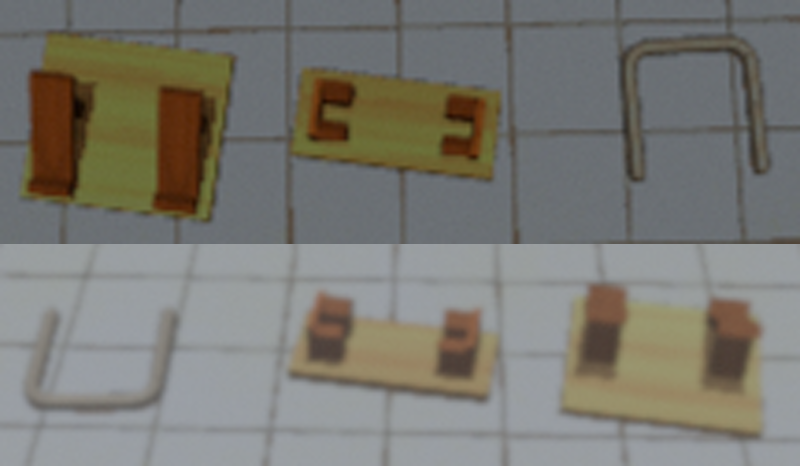

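```bash
cat > fit.py <<'E'
import cv2,numpy as np
from scipy.optimize import minimize
from plant import r
S=6
def box(x0,x1,y0,y1,z0,z1): return np.array([[x,y,z] for x in(x0,x1) for y in(y0,y1) for z in(z0,z1)],float)
t=np.linspace(0,np.pi/2,7)
UL=np.array([[-55,55]]+[[38+20*np.sin(a),35+20*np.cos(a)] for a in t]+[[38+20*np.cos(a),-35-20*np.sin(a)] for a in t]+[[-55,-55]])
def board(y):
    c,s=np.cos(.65),np.sin(.65); f=np.array([-55,22.]); e=f+100*np.array([c,s])
    p=[f,e,[e[0],10],[-55,10]]; lip=[f+14*np.array([-s,c]),f+np.array([-8*c-14*s,14*c-8*s]),[-62,10]]
    return np.array([[q[0],y+d,q[1]] for q in p+lip for d in(-18,18)])
M=dict(stand=[box(-40,40,-90,90,0,12)]+[box(-26,26,*sorted((s*43,s*75)),12,52) for s in(1,-1)],
       rest=[box(-75,75,-85,85,0,10),],handle=None)
def proj(c,P): 
    p=(c["R"]@P.T).T+c["t"]; q=(c["camera_matrix"]@p.T).T; return q[:,:2]/q[:,2:],p[:,2]
def pose(v): 
    x,y,a,z=v; c,s=np.cos(a),np.sin(a); return np.array([[c,-s,0],[s,c,0],[0,0,1]]),np.array([x,y,z])
def render(c,name,v,roi,T=None):
    R,o=T if T else pose(v); x0,y0,w,h=roi; im=np.zeros((h*S,w*S),np.uint8)
    f=lambda p:np.round(((p-[x0,y0])+.5)*S*16).astype(np.int32)
    if name=="handle":
        P=np.c_[UL,np.full(len(UL),7.)]@R.T+o; p,d=proj(c,P)
        cv2.polylines(im,[f(p)],False,255,int(round(14*c["camera_matrix"][0,0]/d.mean()*S)),cv2.LINE_AA,4)
    else:
        for b in M[name]:
            p,_=proj(c,b@R.T+o); cv2.fillConvexPoly(im,cv2.convexHull(f(p).astype(np.int32)),255,cv2.LINE_AA,4)
    return cv2.GaussianBlur(cv2.resize(im,(w,h),interpolation=cv2.INTER_AREA),(0,0),.6)/255.
def chroma(c,roi):
    x,y,w,h=roi; i=c["color"][y:y+h,x:x+w].astype(float); return i[...,0]-i[...,2]
def corr(a,b,wt=None): a=a-a.mean(); b=b-b.mean(); return (a*b).sum()/np.sqrt((a*a).sum()*(b*b).sum())
def fit(caps,name,v0,rois,mask=None):
    if mask is None:
        mask=[]
        for c,ro in zip(caps,rois):
            m=chroma(c,ro); bg=np.median(np.r_[m[0],m[-1],m[:,0],m[:,-1]]); m=np.clip(m-bg,0,None)
            mask.append(np.clip(m/(np.percentile(m,97)*(.6 if name!="handle" else .9)),0,1))
    L=lambda v:sum(1-corr(m,render(c,name,v,ro)) for c,ro,m in zip(caps,rois,mask))
    best=None
    for k in range(2):
        s=minimize(L,v0 if best is None else best.x,method="Nelder-Mead",options=dict(initial_simplex=np.array([(v0 if best is None else best.x)]*5)+np.vstack([np.zeros(4),np.diag([12,12,.1,6])])))
        best=s
    return best.x,[1-corr(m,render(c,name,best.x,ro)) for c,ro,m in zip(caps,rois,mask)]
def back(c,uv,z):
    K=c["camera_matrix"]; d=c["R"].T@np.linalg.solve(K,[uv[0],uv[1],1.]); o=-c["R"].T@c["t"]; return o+d*(z-o[2])/d[2]
E
python3 - <<'E'
from fit import *
caps=[r.capture("top"),r.capture("scene")]
G=dict(handle=((338,202),0.1,[(308,172,60,60),(145,170,72,55)]),stand=((258,206),-.1,[(222,182,72,48),(226,172,80,46)]),rest=((184,207),-.1,[(148,172,74,68),(305,165,80,64)]))
out=[]
for n,(uv,a,ro) in G.items():
    p=back(caps[0],uv,5); v=[p[0],p[1],a,0]
    if n=="rest": # base only: yellow, plus boards
        M["rest"]=M["rest"]+[board(55),board(-55)]
    x,l=fit(caps,n,v,ro); print(n,np.round(x,3),np.round(l,3))
    xs=[fit([caps[i]],n,x,[ro[i]])[0] for i in(0,1)]; print(np.round(xs,3).tolist())
    row=[]
    for c,rr in zip(caps,ro):
        im=cv2.resize(c["color"][rr[1]:rr[1]+rr[3],rr[0]:rr[0]+rr[2],::-1],None,fx=5,fy=5,interpolation=cv2.INTER_CUBIC)
        m=cv2.resize((render(c,n,x,rr)*255).astype(np.uint8),None,fx=5,fy=5)
        cs,_=cv2.findContours((m>127).astype(np.uint8),1,2); cv2.drawContours(im,cs,-1,(255,0,255),1); row.append(cv2.resize(im,(266,290)))
    out.append(np.vstack(row))
cv2.imwrite("pics/fit1.png",np.hstack(out))
E
```

```text
handle [ 5.69405e+02 -2.57994e+02  3.00000e-02  2.79100e+00] [0.122 0.087]
[[569.559, -257.419, 0.03, 1.535], [570.509, -258.759, 0.028, 3.805]]
stand [ 5.61467e+02  6.37900e+00 -1.44000e-01  3.58000e+00] [0.016 0.029]
[[562.246, 7.321, -0.143, -1.672], [547.621, 4.954, -0.152, -9.272]]
rest [ 5.63935e+02  2.44791e+02 -1.52000e-01  3.76600e+00] [0.014 0.011]
[[565.268, 247.628, -0.147, -6.528], [557.311, 245.377, -0.153, -2.287]]
```

View pics/fit1.png

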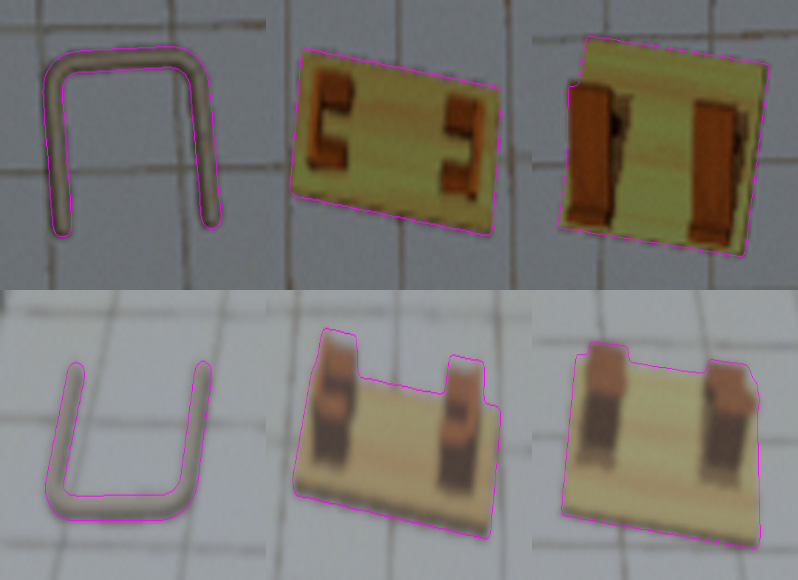

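The fits align well on all three objects in both views (magenta outlines). Handle ≈ (569,-258) at yaw 0.03, stand ≈ (561,6) at yaw -0.144, rest ≈ (564,245) at yaw -0.152, with heights measured within about 4 mm. Next I move above the crown.

```bash
cat > go.py <<'E'
import sys,numpy as np
from scipy.spatial.transform import Rotation as Ro
from plant import r
# usage: go.py x y z yaw tilt [gp]   target TCP (or grasp point when gp) -> offset (m) and turn (deg) in the tool frame
def toolR(p,t):
    y=np.array([np.cos(p)*np.cos(t),np.sin(p)*np.cos(t),np.sin(t)]); z=np.array([np.cos(p)*np.sin(t),np.sin(p)*np.sin(t),-np.cos(t)])
    return np.c_[np.cross(y,z),y,z]
if __name__=="__main__":
    a=[float(v) for v in sys.argv[1:6]]; s=r.sense(); R=np.array(s["ee_rot"]); p=np.array(s["eef_pos"]); T=toolR(a[3],a[4])
    q=np.array(a[:3])+(T[:,2]*r.grip_point_offset if len(sys.argv)>6 else 0)
    print("TCP",q.round(1),"offset",(R.T@(q-p)/1000).round(4).tolist(),"turn",np.degrees(Ro.from_matrix(R.T@T).as_rotvec()).round(1).tolist())
E
python3 go.py 627 -256 130 0.03 0; python3 -c "
from plant import r;print([k for k in dir(r) if k[0]!='_'])"
```

```text
TCP [ 627. -256.  130.] offset [-0.675, -0.6792, 0.1016] turn [-0.1, 0.0, 70.7]
['PlanningError', 'capture', 'grip_point_offset', 'hand_in', 'sense']
```

```bash
python3 -m inch '[{"offset":[-0.06,-0.06,0],"turn":[0,0,6],"grip":1},{"offset":[-0.1,-0.1,0],"turn":[0,0,12],"grip":1},{"offset":[-0.13,-0.13,0],"turn":[0,0,18],"grip":1},{"offset":[-0.16,-0.16,0],"turn":[0,0,24],"grip":1},{"offset":[-0.19,-0.19,0],"turn":[0,0,30],"grip":1},{"offset":[-0.22,-0.22,0],"turn":[0,0,36],"grip":1},{"offset":[-0.25,-0.25,0],"turn":[0,0,42],"grip":1},{"offset":[-0.28,-0.28,0],"turn":[0,0,48],"grip":1},{"offset":[-0.31,-0.31,0],"turn":[0,0,54],"grip":1},{"offset":[-0.34,-0.34,0],"turn":[0,0,60],"grip":1},{"offset":[-0.37,-0.37,0],"turn":[0,0,66],"grip":1},{"offset":[-0.4,-0.4,0],"turn":[0,0,70],"grip":1}]'; python3 go.py 627 -256 130 0.03 0
```

```text
clock: 1.2
eef_pos: [419.6, 150.3, 231.4]
ee_rot: [[-0.038, 0.999, 0.0], [0.999, 0.038, 0.0], [0.0, 0.0, -1.0]]
ft_force: [0.8, 0.5, -0.7]
width: 1.001
gripper_force: 0.0
TCP [ 627. -256.  130.] offset [-0.4139, 0.1919, 0.1014] turn [0.0, -0.0, 0.4]
```

```bash
python3 -m inch '[{"offset":[-0.414,0.192,0.101],"turn":[0,0,0.4],"grip":1},{"offset":[-0.414,0.192,0.101],"turn":[0,0,0.4],"grip":1},{"offset":[-0.414,0.192,0.101],"turn":[0,0,0.4],"grip":1},{"offset":[-0.414,0.192,0.101],"turn":[0,0,0.4],"grip":1},{"offset":[-0.414,0.192,0.101],"turn":[0,0,0.4],"grip":1},{"offset":[-0.414,0.192,0.101],"turn":[0,0,0.4],"grip":1},{"offset":[-0.414,0.192,0.101],"turn":[0,0,0.4],"grip":1},{"offset":[-0.414,0.192,0.101],"turn":[0,0,0.4],"grip":1},{"offset":[-0.414,0.192,0.101],"turn":[0,0,0.4],"grip":1},{"offset":[-0.414,0.192,0.101],"turn":[0,0,0.4],"grip":1},{"offset":[-0.414,0.192,0.101],"turn":[0,0,0.4],"grip":1},{"offset":[-0.414,0.192,0.101],"turn":[0,0,0.4],"grip":1}]'; python3 go.py 627.5 -256 4 0.03 0
```

```text
clock: 2.2
eef_pos: [628.6, -262.6, 128.6]
ee_rot: [[-0.028, 1.0, 0.001], [1.0, 0.028, -0.006], [-0.006, 0.0, -1.0]]
ft_force: [-0.2, -1.8, 0.5]
width: 0.999
gripper_force: 0.0
TCP [ 627.5 -256.     4. ] offset [0.0074, -0.001, 0.1245] turn [0.0, 0.4, -0.1]
```

```bash
python3 -m inch '[{"offset":[0,0,0.03],"turn":[0,0,0],"grip":1},{"offset":[0,0,0.06],"turn":[0,0,0],"grip":1},{"offset":[0,0,0.08],"turn":[0,0,0],"grip":1},{"offset":[0,0,0.08],"turn":[0,0,0],"grip":1},{"offset":[0,0,0.08],"turn":[0,0,0],"grip":1}]'; python3 go.py 627.5 -256 4 0.03 0
```

```text
clock: 2.62
eef_pos: [627.5, -252.9, 49.3]
ee_rot: [[-0.035, 0.999, -0.002], [0.999, 0.035, 0.001], [0.001, -0.002, -1.0]]
ft_force: [0.6, -0.8, 0.1]
width: 1.0
gripper_force: 0.0
TCP [ 627.5 -256.     4. ] offset [-0.0031, -0.0, 0.0453] turn [-0.1, -0.1, 0.3]
```

```bash
python3 -m inch '[{"offset":[-0.001,0,0.02],"turn":[0,0,0],"grip":1},{"offset":[-0.001,0,0.038],"turn":[0,0,0],"grip":1},{"offset":[-0.001,0,0.045],"turn":[0,0,0],"grip":1},{"offset":[-0.001,0,0.045],"turn":[0,0,0],"grip":1},{"offset":[-0.001,0,0.045],"turn":[0,0,0],"grip":1}]'; python3 go.py 627.5 -256 4 0.03 0
```

```text
clock: 3.03
eef_pos: [629.3, -254.7, 6.6]
ee_rot: [[-0.035, 0.999, 0.002], [0.999, 0.035, -0.001], [-0.001, 0.002, -1.0]]
ft_force: [-0.3, -0.2, 0.2]
width: 0.999
gripper_force: 0.0
TCP [ 627.5 -256.     4. ] offset [-0.0012, -0.0018, 0.0026] turn [0.1, 0.0, 0.3]
```

Close with a grip of 100 N, then lift a little.

```bash
python3 -m inch '[{"offset":[0,0,0.002],"turn":[0,0,0],"grip":0},{"offset":[0,0,0.002],"turn":[0,0,0],"grip":-0.5},{"offset":[0,0,0.002],"turn":[0,0,0],"grip":-1},{"offset":[0,0,0.002],"turn":[0,0,0],"grip":-1},{"offset":[0,0,0.002],"turn":[0,0,0],"grip":-1},{"offset":[0,0,0.002],"turn":[0,0,0],"grip":-1},{"offset":[0,0,0.002],"turn":[0,0,0],"grip":-1},{"offset":[0,0,0.002],"turn":[0,0,0],"grip":-1},{"offset":[0,0,0.002],"turn":[0,0,0],"grip":-1},{"offset":[0,0,0.002],"turn":[0,0,0],"grip":-1}]' 100
```

```text
clock: 3.87
eef_pos: [628.0, -254.6, 3.9]
ee_rot: [[-0.035, 0.999, -0.001], [0.999, 0.035, 0.0], [0.0, -0.001, -1.0]]
ft_force: [-2.4, 0.2, 4.9]
width: 0.111
gripper_force: 98.2
```

```bash
python3 -m inch '[{"offset":[0,0,-0.01],"turn":[0,0,0],"grip":-1},{"offset":[0,0,-0.03],"turn":[0,0,0],"grip":-1},{"offset":[0,0,-0.05],"turn":[0,0,0],"grip":-1},{"offset":[0,0,-0.075],"turn":[0,0,0],"grip":-1},{"offset":[0,0,-0.1],"turn":[0,0,0],"grip":-1},{"offset":[0,0,-0.12],"turn":[0,0,0],"grip":-1},{"offset":[0,0,-0.12],"turn":[0,0,0],"grip":-1},{"offset":[0,0,-0.12],"turn":[0,0,0],"grip":-1}]'; python3 - <<'E'
from fit import *
a=r.capture("top")["color"][150:260,280:400,::-1];b=r.capture("scene")["color"][100:260,130:280,::-1]
f=lambda i:cv2.resize(i,(400,400),interpolation=cv2.INTER_CUBIC)
cv2.imwrite("pics/lift.png",np.hstack([f(a),f(b)]))
E
```

```text
clock: 4.53
eef_pos: [629.0, -254.6, 124.1]
ee_rot: [[-0.035, 0.999, 0.002], [0.999, 0.035, -0.001], [-0.001, 0.002, -1.0]]
ft_force: [-0.4, -0.1, -4.1]
width: 0.113
gripper_force: 98.7
```

View pics/lift.png

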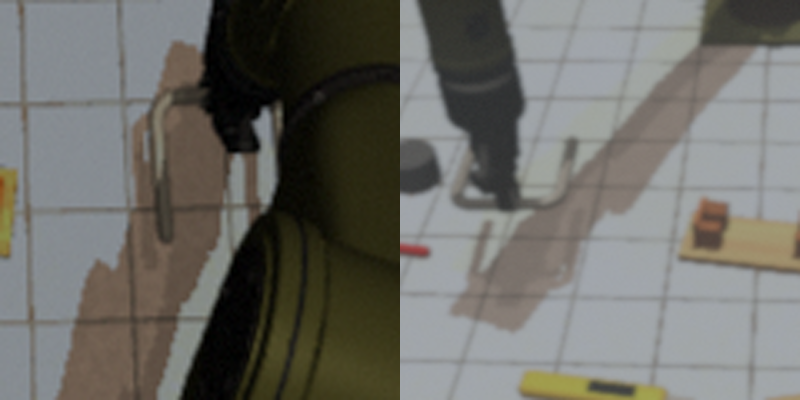

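The handle is held at the crown and clear of the table. The +y leg tip is at top px (329.5,215) and scene px (194.5,156). I triangulate the tip to check the pitch.

```bash
cat > tri.py <<'E'
import sys,json
from fit import *
# tri.py '[[ut,vt],[us,vs]]' ...
cs=[r.capture("top"),r.capture("scene")]
for a in sys.argv[1:]:
    A=[];b=[]
    for c,(u,v) in zip(cs,json.loads(a)):
        P=c["camera_matrix"]@np.c_[c["R"],c["t"]]
        for q,k in((u,0),(v,1)): A.append(P[k,:3]-q*P[2,:3]); b.append(q*P[2,3]-P[k,3])
    X=np.linalg.lstsq(np.array(A),np.array(b),rcond=None)[0]; print(X.round(1), [np.round(proj(c,X[None])[0][0],1).tolist() for c in cs])
E
python3 tri.py '[[329.5,215],[194.5,156.5]]'
python3 go.py 600 -100 210 -0.15 0.3; python3 go.py 600 236 230 -0.15 0.65
```

```text
[ 512.9 -206.   125. ] [[329.3, 215.0], [194.3, 156.5]]
TCP [ 600. -100.  210.] offset [0.1549, -0.0219, -0.0884] turn [-17.3, -1.7, 10.5]
TCP [600. 236. 230.] offset [0.4907, -0.01, -0.108] turn [-37.3, -3.5, 10.2]
```

```bash
python3 -m inch '[{"offset":[0.02,-0.005,-0.03],"turn":[-3,0,1],"grip":-1},{"offset":[0.05,-0.01,-0.06],"turn":[-6,0,2],"grip":-1},{"offset":[0.09,-0.015,-0.09],"turn":[-9,-1,3],"grip":-1},{"offset":[0.13,-0.02,-0.11],"turn":[-13,-1,4],"grip":-1},{"offset":[0.17,-0.025,-0.11],"turn":[-17,-2,5],"grip":-1},{"offset":[0.21,-0.03,-0.11],"turn":[-21,-2,6],"grip":-1},{"offset":[0.25,-0.03,-0.11],"turn":[-25,-2,7],"grip":-1},{"offset":[0.29,-0.03,-0.11],"turn":[-29,-3,8],"grip":-1},{"offset":[0.33,-0.03,-0.11],"turn":[-33,-3,9],"grip":-1},{"offset":[0.37,-0.03,-0.11],"turn":[-37.3,-3.5,10.2],"grip":-1},{"offset":[0.4,-0.03,-0.11],"turn":[-37.3,-3.5,10.2],"grip":-1},{"offset":[0.4,-0.03,-0.11],"turn":[-37.3,-3.5,10.2],"grip":-1}]'; python3 go.py 571.8 243.8 170 -0.152 0.65
```

```text
clock: 5.73
eef_pos: [605.6, 90.7, 268.7]
ee_rot: [[0.16, 0.832, 0.531], [0.987, -0.122, -0.107], [-0.024, 0.541, -0.841]]
ft_force: [0.8, -1.4, -3.9]
width: 0.114
gripper_force: 99.0
TCP [571.8 243.8 170. ] offset [0.148, -0.1002, 0.0486] turn [-4.5, 1.4, 0.4]
```

```bash
python3 -m inch '[{"offset":[0,0,0],"turn":[0,0,0],"grip":-1},{"offset":[0,0,0],"turn":[0,0,0],"grip":-1},{"offset":[0,0,0],"turn":[0,0,0],"grip":-1}]';  python3 go.py 571.8 243.8 190 -0.152 0.65; python3 -c "
from plant import r;print(r.sense()['joint_positions'])"
```

```text
clock: 5.98
eef_pos: [605.0, 93.1, 267.7]
ee_rot: [[0.152, 0.835, 0.529], [0.988, -0.115, -0.103], [-0.025, 0.539, -0.842]]
ft_force: [0.1, -1.2, -3.5]
width: 0.115
gripper_force: 99.0
TCP [571.8 243.8 190. ] offset [0.1457, -0.0869, 0.0324] turn [-4.6, 1.2, 0.8]
[-0.76950369  0.56439582  0.59915171  2.12272465 -0.93728981  0.04493814
  0.45507945]
```

```bash
python3 -m inch '[{"offset":[0.04,-0.02,0.008],"turn":[-1,0,0],"grip":-1},{"offset":[0.08,-0.045,0.016],"turn":[-2,0,0],"grip":-1},{"offset":[0.115,-0.07,0.024],"turn":[-3,1,0.5],"grip":-1},{"offset":[0.146,-0.087,0.032],"turn":[-4.6,1.2,0.8],"grip":-1},{"offset":[0.146,-0.087,0.032],"turn":[-4.6,1.2,0.8],"grip":-1},{"offset":[0.146,-0.087,0.032],"turn":[-4.6,1.2,0.8],"grip":-1},{"offset":[0.146,-0.087,0.032],"turn":[-4.6,1.2,0.8],"grip":-1},{"offset":[0.146,-0.087,0.032],"turn":[-4.6,1.2,0.8],"grip":-1}]';  python3 go.py 571.8 243.8 150 -0.152 0.65; python3 -c "
from plant import r;print(r.sense()['joint_positions'])"
```

```text
clock: 6.65
eef_pos: [583.2, 255.7, 211.9]
ee_rot: [[0.179, 0.803, 0.568], [0.984, -0.131, -0.124], [-0.025, 0.581, -0.813]]
ft_force: [1.2, -0.4, -3.3]
width: 0.111
gripper_force: 99.0
TCP [571.8 243.8 150. ] offset [-0.0122, -0.0436, 0.0454] turn [-1.7, 2.1, -0.4]
[-1.17192457  0.79458334  0.75904547  2.0642806  -0.99888301  0.0427722
  0.12314292]
```

```bash
python3 -m inch '[{"offset":[-0.01,-0.03,0.02],"turn":[0,0,0],"grip":-1},{"offset":[-0.012,-0.044,0.045],"turn":[0,1,0],"grip":-1},{"offset":[-0.012,-0.044,0.045],"turn":[-1,1,0],"grip":-1},{"offset":[-0.012,-0.044,0.045],"turn":[-1,1,0],"grip":-1},{"offset":[-0.012,-0.044,0.045],"turn":[-1,1,0],"grip":-1}]';  python3 go.py 571.8 243.8 150 -0.152 0.65; python3 -c "
from plant import r;print(r.sense()['joint_positions'])"
```

```text
clock: 7.07
eef_pos: [583.3, 268.2, 174.8]
ee_rot: [[0.191, 0.814, 0.548], [0.981, -0.132, -0.144], [-0.045, 0.565, -0.824]]
ft_force: [-0.6, 0.8, -2.7]
width: 0.11
gripper_force: 99.0
TCP [571.8 243.8 150. ] offset [-0.025, -0.0202, 0.0177] turn [-2.8, 3.4, -0.3]
[-1.16735923  0.86751867  0.72930602  2.03696617 -0.99937346  0.04287177
  0.07230536]
```

Forward tilt is limited by joint 6, so I can't reach the slope angle with this grasp. I'll set the handle back down on the table gently and re-take it with a backward-tilted tool.

```bash
python3 go.py 605 100 230 -0.1 0.2;python3 go.py 628 -254.6 180 0.035 0
```

```text
TCP [605. 100. 230.] offset [-0.1633, 0.0711, -0.0093] turn [22.9, 4.5, -3.9]
TCP [ 628.  -254.6  180. ] offset [-0.5044, 0.1085, 0.0956] turn [34.0, 6.4, -11.8]
```

```bash
python3 -m inch '[{"offset":[0,0.01,-0.02],"turn":[3,0,0],"grip":-1},{"offset":[-0.03,0.03,-0.03],"turn":[6,1,-1],"grip":-1},{"offset":[-0.07,0.04,-0.03],"turn":[10,2,-2],"grip":-1},{"offset":[-0.11,0.05,-0.02],"turn":[14,2,-3],"grip":-1},{"offset":[-0.15,0.07,-0.01],"turn":[18,3,-4],"grip":-1},{"offset":[-0.19,0.08,0],"turn":[22,4,-4],"grip":-1},{"offset":[-0.23,0.085,0.01],"turn":[25,5,-5],"grip":-1},{"offset":[-0.27,0.09,0.02],"turn":[28,5,-6],"grip":-1},{"offset":[-0.31,0.095,0.03],"turn":[31,6,-8],"grip":-1},{"offset":[-0.35,0.1,0.045],"turn":[34,6.4,-10],"grip":-1},{"offset":[-0.39,0.105,0.06],"turn":[34,6.4,-11.8],"grip":-1},{"offset":[-0.43,0.108,0.08],"turn":[34,6.4,-11.8],"grip":-1}]';  python3 go.py 628 -254.6 70 0.035 0
```

```text
clock: 8.07
eef_pos: [632.9, -171.7, 192.6]
ee_rot: [[-0.036, 0.999, 0.002], [0.999, 0.036, -0.003], [-0.004, 0.002, -1.0]]
ft_force: [1.4, -0.7, -2.8]
width: 0.111
gripper_force: 99.1
TCP [ 628.  -254.6   70. ] offset [-0.0823, -0.0082, 0.1229] turn [0.1, 0.2, 0.1]
```

```bash
python3 -m inch '[{"offset":[-0.04,-0.004,0.03],"turn":[0,0,0],"grip":-1},{"offset":[-0.07,-0.006,0.06],"turn":[0,0,0],"grip":-1},{"offset":[-0.078,-0.007,0.09],"turn":[0,0,0],"grip":-1},{"offset":[-0.078,-0.007,0.12],"turn":[0,0,0],"grip":-1},{"offset":[-0.078,-0.007,0.14],"turn":[0,0,0],"grip":-1},{"offset":[-0.078,-0.007,0.14],"turn":[0,0,0],"grip":-1},{"offset":[-0.078,-0.007,0.14],"turn":[0,0,0],"grip":-1},{"offset":[-0.078,-0.007,0.14],"turn":[0,0,0],"grip":-1}]';  python3 go.py 628 -254.6 4 0.035 0
```

```text
clock: 8.73
eef_pos: [628.8, -246.8, 53.2]
ee_rot: [[-0.037, 0.999, 0.001], [0.999, 0.037, -0.003], [-0.003, 0.001, -1.0]]
ft_force: [0.9, -0.7, -2.2]
width: 0.11
gripper_force: 98.9
TCP [ 628.  -254.6    4. ] offset [-0.0077, -0.0011, 0.0492] turn [0.1, 0.2, 0.1]
```

```bash
python3 -m inch '[{"offset":[0,0,0.015],"turn":[0,0,0],"grip":-1},{"offset":[0,0,0.03],"turn":[0,0,0],"grip":-1},{"offset":[0,0,0.038],"turn":[0,0,0],"grip":-1},{"offset":[0,0,0.043],"turn":[0,0,0],"grip":-1},{"offset":[0,0,0.046],"turn":[0,0,0],"grip":-1},{"offset":[0,0,0.048],"turn":[0,0,0],"grip":-1},{"offset":[0,0,0.048],"turn":[0,0,0],"grip":-1},{"offset":[0,0,0.048],"turn":[0,0,0],"grip":-1}]'
```

```text
clock: 9.4
eef_pos: [626.7, -244.4, 3.9]
ee_rot: [[-0.037, 0.999, -0.004], [0.999, 0.037, 0.002], [0.003, -0.003, -1.0]]
ft_force: [-3.6, 3.9, 7.3]
width: 0.111
gripper_force: 100.6
```

```bash
python3 -m inch '[{"offset":[0,0,-0.001],"turn":[0,0,0],"grip":-0.8},{"offset":[0,0,-0.001],"turn":[0,0,0],"grip":-0.6},{"offset":[0,0,-0.001],"turn":[0,0,0],"grip":-0.4},{"offset":[0,0,-0.004],"turn":[3,0,0],"grip":-0.4},{"offset":[0,0,-0.004],"turn":[6,0,0],"grip":-0.4},{"offset":[0,0,-0.004],"turn":[9,0,0],"grip":-0.4},{"offset":[0,0,-0.004],"turn":[9,0,0],"grip":-0.4},{"offset":[0,0,-0.004],"turn":[9,0,0],"grip":-0.4}]'
```

```text
clock: 10.07
eef_pos: [628.3, -245.3, 6.3]
ee_rot: [[-0.039, 0.987, -0.157], [0.999, 0.038, -0.007], [-0.0, -0.157, -0.988]]
ft_force: [0.3, 0.8, -0.7]
width: 0.299
gripper_force: 0.0
```

```bash
python3 -m inch '[{"offset":[0,0,0.002],"turn":[0,0,0],"grip":-0.4},{"offset":[0,0,0.003],"turn":[0,0,0],"grip":-0.4},{"offset":[0,0,0.003],"turn":[0,0,0],"grip":-0.8},{"offset":[0,0,0.003],"turn":[0,0,0],"grip":-1},{"offset":[0,0,0.003],"turn":[0,0,0],"grip":-1},{"offset":[0,0,0.003],"turn":[0,0,0],"grip":-1},{"offset":[0,0,0.003],"turn":[0,0,0],"grip":-1},{"offset":[0,0,0.003],"turn":[0,0,0],"grip":-1}]' 110
```

```text
clock: 10.73
eef_pos: [626.5, -245.5, 4.1]
ee_rot: [[-0.037, 0.987, -0.159], [0.999, 0.036, -0.006], [0.0, -0.159, -0.987]]
ft_force: [-2.2, 0.3, 3.8]
width: 0.106
gripper_force: 108.3
```

```bash
python3 -m inch '[{"offset":[0,0,-0.01],"turn":[0,0,0],"grip":-1},{"offset":[0,-0.005,-0.04],"turn":[0,0,0],"grip":-1},{"offset":[0,-0.01,-0.08],"turn":[0,0,0],"grip":-1},{"offset":[0.01,-0.02,-0.12],"turn":[-1,0,0],"grip":-1},{"offset":[0.03,-0.025,-0.16],"turn":[-3,0,0],"grip":-1},{"offset":[0.06,-0.03,-0.19],"turn":[-5,0,0],"grip":-1},{"offset":[0.1,-0.03,-0.2],"turn":[-7,0,0],"grip":-1},{"offset":[0.14,-0.03,-0.2],"turn":[-9,0,0],"grip":-1}]';python3 go.py 571.5 244.5 200 -0.152 0.49;
```

```text
clock: 11.4
eef_pos: [626.5, -108.5, 210.6]
ee_rot: [[-0.035, 0.999, 0.009], [0.999, 0.035, -0.002], [-0.002, 0.009, -1.0]]
ft_force: [1.2, 0.7, -3.8]
width: 0.108
gripper_force: 108.6
TCP [571.5 244.5 200. ] offset [0.3547, -0.0429, 0.0094] turn [-27.5, -2.5, 10.5]
```

```bash
python3 -m inch '[{"offset":[0.04,-0.005,0],"turn":[-3,0,1],"grip":-1},{"offset":[0.08,-0.01,0],"turn":[-6,0,2],"grip":-1},{"offset":[0.12,-0.015,0],"turn":[-9,-1,3],"grip":-1},{"offset":[0.16,-0.02,0],"turn":[-12,-1,4],"grip":-1},{"offset":[0.2,-0.025,0],"turn":[-15,-1,5],"grip":-1},{"offset":[0.24,-0.03,0],"turn":[-18,-2,6],"grip":-1},{"offset":[0.28,-0.035,0],"turn":[-21,-2,8],"grip":-1},{"offset":[0.32,-0.04,0],"turn":[-24,-2,9],"grip":-1},{"offset":[0.345,-0.042,0.005],"turn":[-27.5,-2.5,10.5],"grip":-1},{"offset":[0.345,-0.042,0.005],"turn":[-27.5,-2.5,10.5],"grip":-1},{"offset":[0.345,-0.042,0.005],"turn":[-27.5,-2.5,10.5],"grip":-1},{"offset":[0.345,-0.042,0.005],"turn":[-27.5,-2.5,10.5],"grip":-1}]';python3 go.py 571.5 244.5 150 -0.152 0.49; python3 -c "
from plant import r;print(r.sense()['joint_positions'])"
```

```text
clock: 12.4
eef_pos: [569.2, 236.1, 201.4]
ee_rot: [[0.148, 0.877, 0.456], [0.989, -0.132, -0.067], [0.001, 0.461, -0.887]]
ft_force: [0.1, -1.2, -3.2]
width: 0.108
gripper_force: 108.6
TCP [571.5 244.5 150. ] offset [0.0086, -0.0228, 0.0461] turn [-0.6, -0.2, 0.1]
[-1.05146158  0.73918391  0.69085216  2.05779695 -0.95649877  0.15867722
  0.18875242]
```

```bash
python3 -m inch '[{"offset":[0.006,-0.015,0.02],"turn":[0,0,0],"grip":-1},{"offset":[0.008,-0.023,0.046],"turn":[-0.6,0,0],"grip":-1},{"offset":[0.008,-0.023,0.046],"turn":[-0.6,0,0],"grip":-1},{"offset":[0.008,-0.023,0.046],"turn":[-0.6,0,0],"grip":-1},{"offset":[0.008,-0.023,0.046],"turn":[-0.6,0,0],"grip":-1}]';python3 go.py 571.5 244.5 150 -0.152 0.49; python3 - <<'E'
from fit import *
a=r.capture("top")["color"][160:250,130:250,::-1];b=r.capture("scene")["color"][120:230,290:410,::-1]
f=lambda i:cv2.resize(i,None,fx=3.3,fy=5,interpolation=cv2.INTER_CUBIC)
a=cv2.resize(a,(400,300),interpolation=cv2.INTER_CUBIC);b=cv2.resize(b,(400,367),interpolation=cv2.INTER_CUBIC)
cv2.imwrite("pics/hover.png",np.hstack([np.vstack([a,np.zeros((67,400,3),np.uint8)]),b]))
E
```

```text
clock: 12.82
eef_pos: [576.1, 245.7, 156.9]
ee_rot: [[0.156, 0.875, 0.458], [0.988, -0.136, -0.078], [-0.006, 0.464, -0.886]]
ft_force: [1.4, -0.2, -2.5]
width: 0.104
gripper_force: 108.8
TCP [571.5 244.5 150. ] offset [-0.0018, -0.0071, 0.0041] turn [-0.4, 0.4, -0.1]
```

View pics/hover.png

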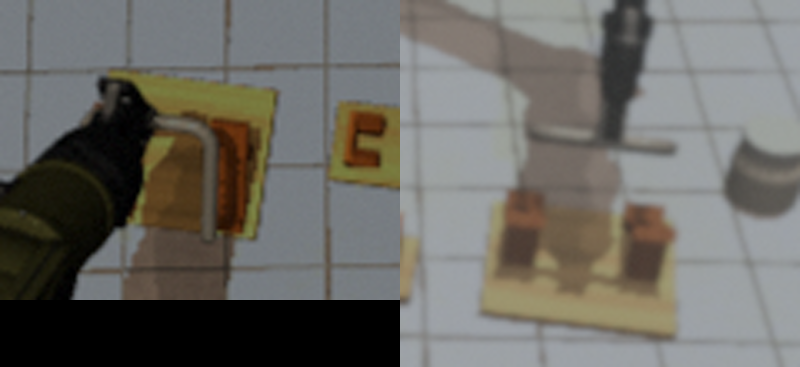

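The view shows the handle edge-on from the scene camera, so its pitch is about 0.67, right for the slope. The crown spans scene px (328,160)–(373,164) and the -y leg tip is at top px (192,232). I compare this with the predicted projection.

```bash
cat > pred.py <<'E'
import sys
from fit import *
from scipy.spatial.transform import Rotation as Ro
# pred.py dpitch dy : handle pose from the tool; prints key pixels and points in a fixture frame
def hpose(dp,dy,back=3.):
    s=r.sense(); T=np.array(s["ee_rot"]); cr=np.array(s["eef_pos"])-back*T[:,2]-dy*T[:,0]
    H=np.c_[T[:,1],T[:,0],-T[:,2]]; H=H@Ro.from_euler("y",-dp).as_matrix(); return cr,H   # handle x,y,z axes
if __name__=="__main__":
    cr,H=hpose(*map(float,sys.argv[1:3])); caps=[r.capture("top"),r.capture("scene")]
    pts=dict(crown=[0,0],crL=[0,62],crR=[0,-62],a=[-120,55],b=[-120,-55])
    for k,(x,y) in pts.items():
        P=cr+H@[x,y,0]; print(k,P.round(1),[proj(c,P[None])[0][0].round(1).tolist() for c in caps],end=" ")
        for n,(ox,oy,yw) in dict(rest=(564,245,-.152),stand=(561.5,6.4,-.144)).items():
            c,s=np.cos(yw),np.sin(yw); d=P-[ox,oy,0]; print(n,np.round([c*d[0]+s*d[1],-s*d[0]+c*d[1],P[2]],1),end=" ")
        print()
E
python3 pred.py 0.16 0.6
```

```text
crown [574.2 246.1 159.7] [[173.7, 195.5], [351.7, 162.2]] rest [ 10.    2.6 159.7] stand [-21.8 239.  159.7] 
crL [583.9 307.3 159.4] [[152.5, 192.7], [374.7, 164.8]] rest [ 10.2  64.6 159.4] stand [-21.  301.  159.4] 
crR [564.6 184.8 160.1] [[194.9, 198.4], [329.0, 159.7]] rest [  9.7 -59.4 160.1] stand [-22.5 177.  160.1] 
a [487.8 314.9  87.5] [[155.9, 227.6], [367.2, 163.3]] rest [-85.9  57.6  87.5] stand [-117.2  294.8   87.5] 
b [470.7 206.3  88.1] [[191.5, 232.6], [330.7, 159.2]] rest [-86.3 -52.4  88.1] stand [-118.5  184.8   88.1]
```

```bash
python3 go.py 607 239.8 106.4 -0.152 0.49
```

```text
TCP [607.  239.8 106.4] offset [-0.0021, 0.0056, 0.0596] turn [-0.5, 0.3, 0.0]
```

```bash
python3 -m inch '[{"offset":[-0.001,0.002,0.02],"turn":[0,0,0],"grip":-1},{"offset":[-0.001,0.004,0.04],"turn":[0,0,0],"grip":-1},{"offset":[-0.002,0.0056,0.052],"turn":[0,0,0],"grip":-1},{"offset":[-0.002,0.0056,0.055],"turn":[0,0,0],"grip":-1},{"offset":[-0.002,0.0056,0.055],"turn":[0,0,0],"grip":-1},{"offset":[-0.002,0.0056,0.055],"turn":[0,0,0],"grip":-1}]';python3 go.py 607 239.8 106.4 -0.152 0.49;python3 pred.py 0.16 -1
```

```text
clock: 13.52
eef_pos: [609.1, 245.9, 116.1]
ee_rot: [[0.158, 0.883, 0.442], [0.987, -0.134, -0.086], [-0.016, 0.45, -0.893]]
ft_force: [-0.1, 0.3, -3.0]
width: 0.109
gripper_force: 108.7
TCP [607.  239.8 106.4] offset [-0.0062, -0.0054, 0.0083] turn [-1.3, 1.0, 0.1]
crown [607.9 247.2 118.8] [[176.6, 186.5], [351.6, 181.4]] rest [ 43.1   8.8 118.8] stand [ 11.4 245.  118.8] 
crL [617.7 308.4 117.8] [[156.4, 183.8], [374.5, 184.4]] rest [ 43.5  70.8 117.8] stand [ 12.3 306.9 117.8] 
crR [598.1 186.  119.8] [[196.8, 189.3], [329.0, 178.5]] rest [ 42.7 -53.2 119.8] stand [ 10.5 183.  119.8] 
a [520.5 315.7  47.6] [[159.4, 218.1], [367.0, 180.3]] rest [-53.7  63.3  47.6] stand [-85.  300.2  47.6] 
b [503.1 207.1  49.4] [[193.5, 222.9], [330.6, 175.6]] rest [-54.5 -46.7  49.4] stand [-86.6 190.2  49.4]
```

```bash
python3 -c "
from plant import r;print(r.sense()['joint_positions'].round(3))"; python3 -m inch '[{"offset":[-0.003,-0.003,0.004],"turn":[0,0,0],"grip":-1},{"offset":[-0.006,-0.005,0.006],"turn":[0,0,0],"grip":-1},{"offset":[-0.006,-0.005,0.006],"turn":[0,0,0],"grip":-1},{"offset":[-0.006,-0.005,0.006],"turn":[0,0,0],"grip":-1}]';python3 go.py 607 239.8 106.4 -0.152 0.49;python3 pred.py 0.16 -1| cut -c1-120;  python3 -c "
from plant import r;print(r.sense()['joint_positions'].round(3))"
```

```text
[-0.905  0.881  0.494  1.969 -1.     0.043  0.201]
clock: 13.95
eef_pos: [609.1, 242.5, 111.4]
ee_rot: [[0.16, 0.886, 0.436], [0.987, -0.134, -0.09], [-0.021, 0.445, -0.896]]
ft_force: [-0.7, 0.2, -3.7]
width: 0.109
gripper_force: 108.7
TCP [607.  239.8 106.4] offset [-0.0029, -0.0037, 0.0038] turn [-1.7, 1.3, 0.1]
crown [608.  243.8 114.1] [[178.0, 186.8], [350.1, 182.7]] rest [ 43.6   5.5 114.1] stand [ 11.9 241.6 114.1] 
crL [617.9 305.  112.8] [[158.0, 184.0], [372.9, 185.8]] rest [ 44.2  67.5 112.8] stand [ 13.  303.6 112.8] 
crR [598.  182.6 115.4] [[198.2, 189.6], [327.6, 179.7]] rest [ 43.1 -56.5 115.4] stand [ 10.9 179.6 115.4] 
a [520.2 312.3  43.1] [[160.8, 218.3], [365.6, 181.3]] rest [-53.5  59.9  43.1] stand [-84.8 296.8  43.1] 
b [502.6 203.7  45.4] [[194.8, 223.1], [329.4, 176.4]] rest [-54.5 -50.1  45.4] stand [-86.6 186.8  45.4] 
[-0.897  0.888  0.489  1.968 -1.     0.043  0.203]
```

```bash
python3 -m inch '[{"offset":[-0.002,-0.002,0.004],"turn":[0.5,0,0],"grip":-1},{"offset":[-0.004,-0.0045,0.008],"turn":[1,0,0],"grip":-1},{"offset":[-0.004,-0.0045,0.009],"turn":[1,0,0],"grip":-1},{"offset":[-0.004,-0.0045,0.009],"turn":[1,0,0],"grip":-1},{"offset":[-0.004,-0.0045,0.009],"turn":[1,0,0],"grip":-1}]';python3 pred.py 0.16 -1| cut -c1-120;  python3 -c "
from plant import r;print(r.sense()['joint_positions'].round(3))"
```

```text
clock: 14.47
eef_pos: [608.4, 238.3, 101.5]
ee_rot: [[0.161, 0.894, 0.419], [0.987, -0.136, -0.088], [-0.022, 0.428, -0.904]]
ft_force: [-2.1, -0.4, -0.1]
width: 0.108
gripper_force: 109.4
crown [607.3 239.5 104.2] [[180.1, 187.6], [348.0, 185.2]] rest [ 43.6   1.1 104.2] stand [ 11.8 237.3 104.2] 
crL [617.2 300.7 102.8] [[160.3, 184.8], [370.7, 188.3]] rest [ 44.2  63.1 102.8] stand [ 12.9 299.3 102.8] 
crR [597.3 178.3 105.5] [[200.1, 190.3], [325.7, 182.1]] rest [ 43.  -60.8 105.5] stand [ 10.8 175.3 105.5] 
a [518.2 308.2  35. ] [[162.7, 219.1], [363.7, 182.8]] rest [-54.8  55.6  35. ] stand [-86.1 292.5  35. ] 
b [500.6 199.7  37.4] [[196.5, 223.9], [327.8, 178.0]] rest [-55.8 -54.4  37.4] stand [-88.  182.5  37.4] 
[-0.871  0.897  0.466  1.965 -0.999  0.044  0.213]
```

```bash
python3 -m inch '[{"offset":[0,-0.003,0.0006],"turn":[0,0,0],"grip":-1},{"offset":[0,-0.006,0.0012],"turn":[0,0,0],"grip":-1},{"offset":[0,-0.0075,0.0015],"turn":[0,0,0],"grip":-1},{"offset":[0,-0.0085,0.0017],"turn":[0,0,0],"grip":-1},{"offset":[0,-0.0085,0.0017],"turn":[0,0,0],"grip":-1}]';python3 pred.py 0.16 -1| cut -c1-120
```

```text
clock: 14.98
eef_pos: [603.6, 242.1, 98.4]
ee_rot: [[0.161, 0.895, 0.416], [0.987, -0.136, -0.09], [-0.024, 0.425, -0.905]]
ft_force: [-0.2, 0.7, -1.7]
width: 0.106
gripper_force: 109.2
crown [602.5 243.4 101.1] [[179.0, 189.3], [349.0, 184.8]] rest [ 38.3   4.2 101.1] stand [  6.6 240.4 101.1] 
crL [612.5 304.6  99.6] [[159.3, 186.5], [371.6, 188.0]] rest [38.9 66.2 99.6] stand [  7.7 302.4  99.6] 
crR [592.5 182.2 102.6] [[198.9, 192.1], [326.8, 181.8]] rest [ 37.7 -57.7 102.6] stand [  5.5 178.4 102.6] 
a [513.3 312.   32.2] [[161.8, 220.7], [364.5, 182.5]] rest [-60.3  58.5  32.2] stand [-91.6 295.5  32.2] 
b [495.5 203.5  34.8] [[195.4, 225.6], [328.7, 177.6]] rest [-61.4 -51.4  34.8] stand [-93.6 185.6  34.8]
```

```bash
python3 -m inch '[{"offset":[-0.002,-0.001,0],"turn":[0,0,0],"grip":-1},{"offset":[-0.004,-0.001,0],"turn":[0,0,0],"grip":-1},{"offset":[-0.004,-0.001,0],"turn":[0,0,0],"grip":-1},{"offset":[-0.004,-0.001,0],"turn":[0,0,0],"grip":-1}]' 20;python3 pred.py 0.16 -1| cut -c1-120
```

```text
clock: 15.42
eef_pos: [602.5, 237.9, 98.9]
ee_rot: [[0.163, 0.896, 0.413], [0.986, -0.137, -0.093], [-0.027, 0.422, -0.906]]
ft_force: [0.5, -0.8, -4.0]
width: 0.11
gripper_force: 108.9
crown [601.5 239.2 101.6] [[180.4, 189.6], [347.5, 184.4]] rest [ 3.790e+01 -1.000e-01  1.016e+02] stand [  6.1 236.1 10
crL [611.6 300.3 100. ] [[160.6, 186.8], [370.0, 187.6]] rest [ 38.6  61.9 100. ] stand [  7.4 298.  100. ] 
crR [591.4 178.  103.2] [[200.3, 192.4], [325.3, 181.3]] rest [ 37.2 -62.1 103.2] stand [  4.9 174.1 103.2] 
a [512.1 307.8  32.8] [[163.0, 221.0], [363.1, 182.1]] rest [-60.8  54.2  32.8] stand [-92.1 291.2  32.8] 
b [494.2 199.3  35.7] [[196.6, 225.9], [327.4, 177.1]] rest [-62.  -55.7  35.7] stand [-94.3 181.3  35.7]
```

```bash
python3 -m inch '[{"offset":[0,0,0],"turn":[0,0,0],"grip":-0.85},{"offset":[0,0,0],"turn":[0,0,0],"grip":-0.8},{"offset":[0,0,0],"turn":[0,0,0],"grip":-0.7},{"offset":[0,0,0],"turn":[0,0,0],"grip":-0.6},{"offset":[0,0,0],"turn":[0,0,0],"grip":-0.5},{"offset":[0,0,0],"turn":[0,0,0],"grip":-0.5}]'; python3 - <<'E'
from fit import *
a=r.capture("top")["color"][160:250,130:250,::-1];b=r.capture("scene")["color"][120:230,290:410,::-1]
a=cv2.resize(a,(400,300),interpolation=cv2.INTER_CUBIC);b=cv2.resize(b,(400,367),interpolation=cv2.INTER_CUBIC)
cv2.imwrite("pics/rest1.png",np.hstack([np.vstack([a,np.zeros((67,400,3),np.uint8)]),b]))
E
```

```text
clock: 16.02
eef_pos: [603.6, 238.4, 99.8]
ee_rot: [[0.163, 0.895, 0.415], [0.986, -0.137, -0.092], [-0.025, 0.424, -0.905]]
ft_force: [0.6, -0.3, -0.2]
width: 0.249
gripper_force: 0.0
```

View pics/rest1.png

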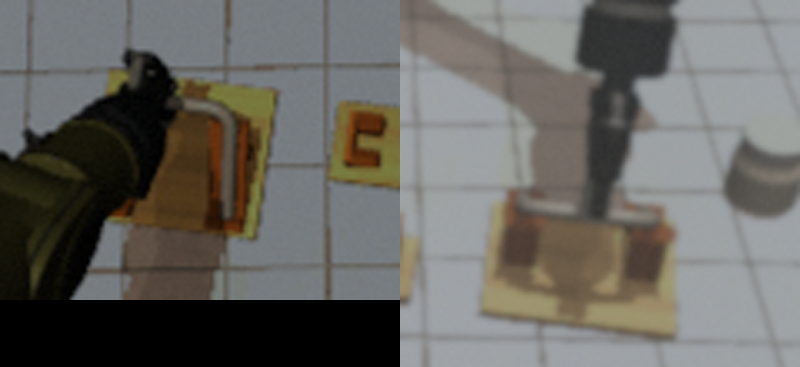

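The released handle lies with both legs on the boards. Its -y tip is near the toe lip at top px (198,227). I back off and measure it.

```bash
python3 -m inch '[{"offset":[0,0,0],"turn":[0,0,0],"grip":-0.3},{"offset":[0,0,0],"turn":[0,0,0],"grip":-0.3},{"offset":[0,0,-0.01],"turn":[0,0,0],"grip":-0.3},{"offset":[0,0,-0.03],"turn":[0,0,0],"grip":-0.3},{"offset":[0,0,-0.07],"turn":[4,0,0],"grip":-0.3},{"offset":[0,0,-0.11],"turn":[10,0,0],"grip":-0.3},{"offset":[0,0,-0.14],"turn":[16,0,0],"grip":0.2},{"offset":[0,0.01,-0.16],"turn":[22,0,0],"grip":0.2},{"offset":[0,0.04,-0.17],"turn":[28,0,0],"grip":0.2},{"offset":[0,0.07,-0.17],"turn":[34,0,0],"grip":0.2},{"offset":[0,0.1,-0.16],"turn":[41,0,0],"grip":0.2},{"offset":[0,0.1,-0.16],"turn":[48,0,0],"grip":0.2}]'; python3 - <<'E'
from fit import *
cs=[r.capture("top"),r.capture("scene")]
c,s=np.cos(-.152),np.sin(-.152); Rz=np.array([[c,-s,0],[s,c,0],[0,0,1]])
p=.65; H=Rz@np.array([[np.cos(p),0,-np.sin(p)],[0,1,0],[np.sin(p),0,np.cos(p)]]); cr=Rz@[36,0,100]+[564,245,0]
for k,q in dict(crown=[0,0,0],L=[0,62,0],R=[0,-62,0],a=[-120,55,0],b=[-120,-55,0]).items(): print(k,[proj(c,(cr+H@q)[None])[0][0].round(1).tolist() for c in cs])
a=cs[0]["color"][170:240,140:230,::-1];b=cs[1]["color"][150:230,305:395,::-1]
f=lambda i:cv2.resize(i,(400,int(i.shape[0]*400/90)),interpolation=cv2.INTER_CUBIC)
a,b=f(a),f(b); 
for im,cc,o in((a,cs[0],(140,170)),(b,cs[1],(305,150))):
    for q in([0,62,0],[0,-62,0],[0,0,0],[-120,55,0],[-120,-55,0]):
        u=(proj(cc,(cr+H@q)[None])[0][0]-o)*400/90; cv2.circle(im,tuple(int(v) for v in u),3,(255,0,255),1)
h=max(a.shape[0],b.shape[0]); z=np.zeros((h,800,3),np.uint8); z[:a.shape[0],:400]=a; z[:b.shape[0],400:]=b
cv2.imwrite("pics/rest2.png",z); print(r.sense()["joint_positions"].round(2))
E
```

```text
clock: 17.12
eef_pos: [626.9, 240.8, 288.7]
ee_rot: [[0.161, 0.96, -0.23], [0.987, -0.161, 0.018], [-0.02, -0.23, -0.973]]
ft_force: [0.6, 1.7, -0.8]
width: 0.599
gripper_force: 0.0
crown [[180.4, 190.3], [347.4, 184.4]]
L [[160.4, 187.6], [370.0, 187.0]]
R [[200.4, 192.9], [325.3, 181.9]]
a [[163.3, 220.7], [363.1, 183.7]]
b [[197.0, 225.3], [327.3, 179.6]]
[-0.68  0.96  0.83  1.1  -0.67  1.57 -0.1 ]
```

View pics/rest2.png

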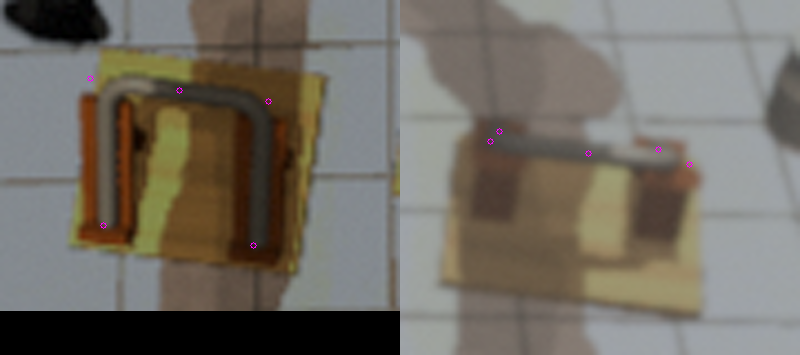

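The handle sits home: the crown and both tips (top crop (103,225) and (255,245)) match the predicted marks and the legs lie on the boards. Next I take it afresh, with the tool tilted back.

```bash
python3 go.py 635 234 158 -0.152 -0.55
```

```text
TCP [635. 234. 158.] offset [0.0028, 0.0333, 0.1225] turn [18.3, 1.0, -1.4]
```

```bash
python3 -m inch '[{"offset":[0,0.01,0.01],"turn":[6,0,0],"grip":0.2},{"offset":[0,0.02,0.02],"turn":[12,0,0],"grip":0.2},{"offset":[0,0.03,0.05],"turn":[18,1,-1],"grip":0.2},{"offset":[0,0.033,0.08],"turn":[18,1,-1],"grip":0.2},{"offset":[0,0.033,0.08],"turn":[18,1,-1],"grip":0.2},{"offset":[0,0.033,0.08],"turn":[18,1,-1],"grip":0.2}]'; python3 go.py 635 234 158 -0.152 -0.55; python3 -c "
from plant import r;print(r.sense()['joint_positions'].round(3))"
```

```text
clock: 17.72
eef_pos: [636.7, 237.0, 198.6]
ee_rot: [[0.154, 0.842, -0.518], [0.988, -0.131, 0.08], [-0.0, -0.524, -0.852]]
ft_force: [0.1, -0.3, 0.7]
width: 0.606
gripper_force: 0.0
TCP [635. 234. 158.] offset [-0.0032, 0.0202, 0.0353] turn [-0.1, -0.1, -0.1]
[-0.493  1.198  0.703  0.789 -0.755  1.866 -0.156]
```

```bash
python3 -m inch '[{"offset":[-0.002,0.012,0.02],"turn":[0,0,0],"grip":0.2},{"offset":[-0.003,0.02,0.04],"turn":[0,0,0],"grip":0.2},{"offset":[-0.003,0.02,0.06],"turn":[0,0,0],"grip":0.2},{"offset":[-0.003,0.02,0.075],"turn":[0,0,0],"grip":0.2},{"offset":[-0.003,0.02,0.075],"turn":[0,0,0],"grip":0.2},{"offset":[-0.003,0.02,0.075],"turn":[0,0,0],"grip":0.2}]'; python3 go.py 593.4 240 89.8 -0.152 -0.55; python3 -c "
from plant import r;print(r.sense()['joint_positions'].round(3))"
```

```text
clock: 18.22
eef_pos: [616.1, 239.1, 129.0]
ee_rot: [[0.151, 0.846, -0.512], [0.989, -0.128, 0.081], [0.003, -0.518, -0.855]]
ft_force: [-0.3, 0.6, 0.3]
width: 0.598
gripper_force: 0.0
TCP [593.4 240.   89.8] offset [-0.0027, 0.0009, 0.0452] turn [0.3, -0.1, 0.1]
[-0.537  1.229  0.694  0.957 -0.763  1.703 -0.074]
```

```bash
python3 -m inch '[{"offset":[-0.001,0.001,0.02],"turn":[0,0,0],"grip":0.2},{"offset":[-0.002,0.001,0.035],"turn":[0,0,0],"grip":0.2},{"offset":[-0.002,0.001,0.043],"turn":[0,0,0],"grip":0.2},{"offset":[-0.002,0.001,0.043],"turn":[0,0,0],"grip":0.2},{"offset":[-0.002,0.001,0.043],"turn":[0,0,0],"grip":-0.2},{"offset":[-0.002,0.001,0.043],"turn":[0,0,0],"grip":-0.4}]'; python3 go.py 593.4 240 89.8 -0.152 -0.55
```

```text
clock: 18.72
eef_pos: [595.6, 238.6, 90.0]
ee_rot: [[0.153, 0.845, -0.512], [0.988, -0.129, 0.081], [0.002, -0.518, -0.855]]
ft_force: [-0.8, -1.3, -0.3]
width: 0.331
gripper_force: 0.0
TCP [593.4 240.   89.8] offset [0.0011, -0.0019, 0.0014] turn [0.3, -0.1, 0.0]
```

```bash
python3 -m inch '[{"offset":[0,-0.0015,0.001],"turn":[0,0,0],"grip":-0.6},{"offset":[0,-0.0015,0.001],"turn":[0,0,0],"grip":-0.7},{"offset":[0,-0.0015,0.001],"turn":[0,0,0],"grip":-0.8},{"offset":[0,-0.0015,0.001],"turn":[0,0,0],"grip":-1},{"offset":[0,-0.0015,0.001],"turn":[0,0,0],"grip":-1},{"offset":[0,-0.0015,0.001],"turn":[0,0,0],"grip":-1},{"offset":[0,-0.0015,0.001],"turn":[0,0,0],"grip":-1}]' 100
```

```text
clock: 19.3
eef_pos: [593.1, 238.8, 89.3]
ee_rot: [[0.153, 0.845, -0.513], [0.988, -0.13, 0.081], [0.002, -0.52, -0.854]]
ft_force: [2.3, -0.8, 4.7]
width: 0.123
gripper_force: 97.7
```

```bash
python3 -m inch '[{"offset":[0,-0.005,-0.009],"turn":[0,0,0],"grip":-1},{"offset":[0,-0.015,-0.025],"turn":[0,0,0],"grip":-1},{"offset":[0,-0.03,-0.05],"turn":[0,0,0],"grip":-1},{"offset":[0,-0.045,-0.08],"turn":[0,0,0],"grip":-1},{"offset":[0,-0.065,-0.11],"turn":[-3,0,0],"grip":-1},{"offset":[-0.02,-0.075,-0.13],"turn":[-8,0,0],"grip":-1},{"offset":[-0.05,-0.08,-0.14],"turn":[-14,0,0],"grip":-1},{"offset":[-0.09,-0.08,-0.14],"turn":[-20,0,0],"grip":-1},{"offset":[-0.09,-0.08,-0.14],"turn":[-20,0,0],"grip":-1}]';python3 go.py 566 4.4 235 -0.144 0.375
```

```text
clock: 20.05
eef_pos: [572.5, 136.2, 251.2]
ee_rot: [[0.174, 0.963, -0.204], [0.985, -0.172, 0.028], [-0.009, -0.205, -0.979]]
ft_force: [-2.9, -4.4, -3.3]
width: 0.121
gripper_force: 98.4
TCP [566.    4.4 235. ] offset [-0.1308, 0.0198, 0.0136] turn [-33.3, 0.7, -1.8]
```

```bash
python3 -m inch '[{"offset":[-0.03,0.004,0.003],"turn":[-5,0,0],"grip":-1},{"offset":[-0.06,0.008,0.006],"turn":[-11,0,0],"grip":-1},{"offset":[-0.09,0.012,0.009],"turn":[-17,0,-1],"grip":-1},{"offset":[-0.12,0.016,0.012],"turn":[-23,0,-1],"grip":-1},{"offset":[-0.131,0.02,0.0136],"turn":[-29,0.5,-1.5],"grip":-1},{"offset":[-0.131,0.02,0.0136],"turn":[-33.3,0.7,-1.8],"grip":-1},{"offset":[-0.131,0.02,0.0136],"turn":[-33.3,0.7,-1.8],"grip":-1},{"offset":[-0.131,0.02,0.0136],"turn":[-33.3,0.7,-1.8],"grip":-1}]';python3 go.py 566 4.4 180.5 -0.144 0.375;python3 -c "
from plant import r;print(r.sense()['joint_positions'].round(3))"
```

```text
clock: 20.72
eef_pos: [577.5, 18.0, 231.9]
ee_rot: [[0.122, 0.922, 0.369], [0.992, -0.119, -0.03], [0.016, 0.37, -0.929]]
ft_force: [-0.8, -0.5, -3.7]
width: 0.119
gripper_force: 98.6
TCP [566.    4.4 180.5] offset [-0.0158, -0.028, 0.0439] turn [0.2, -1.3, 0.8]
[-0.491  0.569  0.52   2.106 -0.969  0.251  0.695]
```

```bash
python3 -m inch '[{"offset":[-0.006,-0.012,0.02],"turn":[0,-0.5,0],"grip":-1},{"offset":[-0.012,-0.025,0.038],"turn":[0,-1,0.5],"grip":-1},{"offset":[-0.012,-0.025,0.042],"turn":[0,-1,0.5],"grip":-1},{"offset":[-0.012,-0.025,0.042],"turn":[0,-1,0.5],"grip":-1},{"offset":[-0.012,-0.025,0.042],"turn":[0,-1,0.5],"grip":-1},{"offset":[-0.012,-0.025,0.042],"turn":[0,-1,0.5],"grip":-1}]';python3 go.py 566 4.4 180.5 -0.144 0.375;python3 -c "
from plant import r;print(r.sense()['joint_positions'].round(3))"
```

```text
clock: 21.22
eef_pos: [574.5, 6.1, 187.3]
ee_rot: [[0.137, 0.92, 0.368], [0.991, -0.126, -0.055], [-0.004, 0.372, -0.928]]
ft_force: [0.9, 0.4, -3.0]
width: 0.125
gripper_force: 99.7
TCP [566.    4.4 180.5] offset [-0.0028, -0.0102, 0.0032] turn [0.4, 0.1, 0.4]
[-0.313  0.611  0.248  2.153 -0.999  0.044  0.721]
```

```bash
python3 -m inch '[{"offset":[-0.003,-0.006,0.003],"turn":[0,0,0],"grip":-1},{"offset":[-0.003,-0.01,0.004],"turn":[0,0,0],"grip":-1},{"offset":[-0.003,-0.01,0.004],"turn":[0,0,0],"grip":-1},{"offset":[-0.003,-0.01,0.004],"turn":[0,0,0],"grip":-1},{"offset":[-0.003,-0.01,0.004],"turn":[0,0,0],"grip":-1}]';python3 go.py 566 4.4 180.5 -0.144 0.375;python3 -c "
from plant import r;print(r.sense()['joint_positions'].round(3))"
```

```text
clock: 21.63
eef_pos: [567.8, 5.3, 183.6]
ee_rot: [[0.137, 0.924, 0.357], [0.991, -0.126, -0.054], [-0.005, 0.361, -0.933]]
ft_force: [-0.1, 0.9, -3.3]
width: 0.118
gripper_force: 99.7
TCP [566.    4.4 180.5] offset [-0.0011, -0.0027, 0.0023] turn [-0.3, 0.1, 0.5]
[-0.306  0.612  0.241  2.163 -1.     0.043  0.723]
```

```bash
sed -i 's/back=3\./back=12.4/' pred.py; python3 pred.py 1.19 1.0; python3 - <<'E'
from fit import *
a=r.capture("top")["color"][165:235,215:305,::-1];b=r.capture("scene")["color"][115:215,215:305,::-1]
f=lambda i:cv2.resize(i,(400,int(i.shape[0]*400/90)),interpolation=cv2.INTER_CUBIC)
a,b=f(a),f(b); h=max(a.shape[0],b.shape[0]); z=np.zeros((h,800,3),np.uint8); z[:a.shape[0],:400]=a; z[:b.shape[0],400:]=b
cv2.imwrite("pics/stand1.png",z)
E
```

```text
crown [563.2   5.  195.2] [[257.5, 195.9], [264.3, 148.4]] rest [  35.6 -237.4  195.2] stand [  1.9  -1.1 195.2] 
crL [571.7  66.4 194.9] [[235.4, 193.3], [286.8, 150.6]] rest [  34.6 -175.4  194.9] stand [  1.5  60.9 194.9] 
crR [554.8 -56.4 195.5] [[279.7, 198.5], [242.2, 146.2]] rest [  36.5 -299.3  195.5] stand [  2.3 -63.1 195.5] 
a [569.3  59.1  74.9] [[239.8, 200.1], [283.0, 183.0]] rest [  33.4 -183.    74.9] stand [ 0.2 53.3 74.9] 
b [554.3 -49.9  75.5] [[274.9, 204.2], [246.2, 178.9]] rest [  35.  -292.9   75.5] stand [  0.9 -56.7  75.5]
```

View pics/stand1.png

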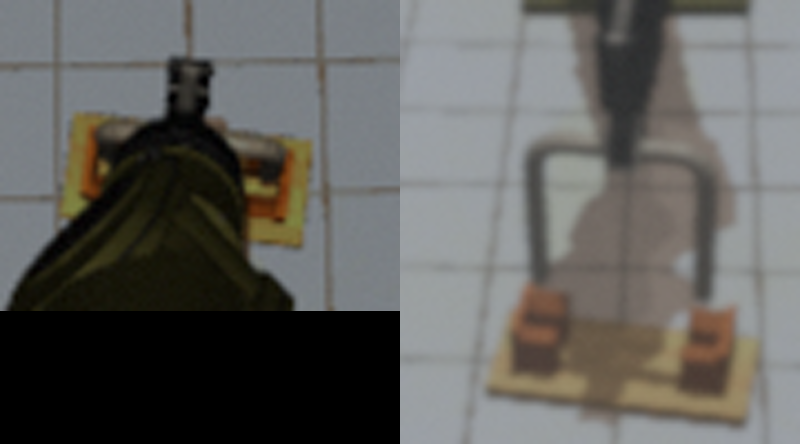

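The handle is upright over the stand. Its tips are at scene px (283,182) and (247,178.5), within about 1 px of prediction and in line with the notches. I lower it, using a softer grip so the flares can guide the ends.

```bash
python3 -m inch '[{"offset":[0.0005,-0.003,0.008],"turn":[0,0,0],"grip":-1},{"offset":[0.001,-0.006,0.016],"turn":[0,0,0],"grip":-1},{"offset":[0.0015,-0.009,0.0233],"turn":[0,0,0],"grip":-1},{"offset":[0.0015,-0.009,0.0233],"turn":[0,0,0],"grip":-1},{"offset":[0.0015,-0.009,0.0233],"turn":[0,0,0],"grip":-1},{"offset":[0.0015,-0.009,0.0233],"turn":[0,0,0],"grip":-1}]' 40;python3 pred.py 1.19 1.0;python3 -c "
from plant import r;print(r.sense()['joint_positions'].round(3))"
```

```text
clock: 22.33
eef_pos: [574.0, 7.2, 166.9]
ee_rot: [[0.138, 0.93, 0.341], [0.99, -0.127, -0.055], [-0.008, 0.345, -0.939]]
ft_force: [0.3, 0.5, -2.9]
width: 0.12
gripper_force: 99.7
crown [569.6   6.9 178.5] [[256.7, 194.6], [265.0, 154.7]] rest [  41.6 -234.5  178.5] stand [  7.9   1.7 178.5] 
crL [578.2  68.3 178. ] [[235.0, 192.0], [287.3, 157.0]] rest [  40.7 -172.5  178. ] stand [  7.6  63.7 178. ] 
crR [561.  -54.5 179. ] [[278.6, 197.1], [243.0, 152.4]] rest [  42.4 -296.5  179. ] stand [  8.3 -60.3 179. ] 
a [573.7  61.   58.1] [[239.4, 199.5], [283.4, 188.2]] rest [  37.4 -180.5   58.1] stand [ 4.2 55.7 58.1] 
b [558.5 -48.   59. ] [[274.0, 203.6], [247.0, 184.0]] rest [  38.9 -290.5   59. ] stand [  4.8 -54.3  59. ] 
[-0.299  0.649  0.23   2.143 -1.     0.043  0.717]
```

```bash
python3 -m inch '[{"offset":[0,0,0],"turn":[0,0,0],"grip":-0.95},{"offset":[0,0,0],"turn":[0,0,0],"grip":-0.95}]' 40; python3 go.py 566 5.4 151 -0.144 0.30
```

```text
clock: 22.6
eef_pos: [574.0, 7.3, 167.3]
ee_rot: [[0.138, 0.93, 0.341], [0.99, -0.127, -0.055], [-0.008, 0.346, -0.938]]
ft_force: [0.3, 0.2, -4.0]
width: 0.121
gripper_force: 99.7
TCP [566.    5.4 151. ] offset [-0.0029, -0.0129, 0.0127] turn [3.0, 0.3, 0.4]
```

```bash
python3 -m inch '[{"offset":[0,-0.002,0.005],"turn":[1.5,0,0],"grip":-1},{"offset":[-0.0005,-0.0045,0.011],"turn":[3,0.3,0.4],"grip":-1},{"offset":[-0.0005,-0.0045,0.0148],"turn":[3,0.3,0.4],"grip":-1},{"offset":[-0.0005,-0.0045,0.0148],"turn":[3,0.3,0.4],"grip":-1},{"offset":[-0.0005,-0.0045,0.0148],"turn":[3,0.3,0.4],"grip":-1}]' 100;python3 pred.py 1.19 1.0|cut -d[ -f1-2,6-;python3 -c "
from plant import r;print(r.sense()['joint_positions'].round(3))"
```

```text
clock: 23.02
eef_pos: [574.6, 6.6, 151.5]
ee_rot: [[0.143, 0.946, 0.293], [0.99, -0.136, -0.043], [-0.0, 0.296, -0.955]]
ft_force: [-0.8, 0.2, -2.9]
width: 0.124
gripper_force: 99.7
crown [570.9   6.2 163.4] [  42.9 -235.   163.4] stand [  9.3   1.1 163.4] 
crL [579.7  67.5 163.4] [  42.4 -173.   163.4] stand [  9.2  63.1 163.4] 
crR [562.  -55.2 163.4] [  43.5 -297.   163.4] stand [  9.3 -60.9 163.4] 
a [569.1  61.9  43.7] [  32.8 -180.2   43.7] stand [-0.4 56.  43.7] 
b [553.4 -46.9  43.8] [  33.8 -290.2   43.8] stand [ -0.3 -54.   43.8] 
[-0.323  0.69   0.298  2.106 -0.986  0.133  0.704]
```

```bash
python3 -m inch '[{"offset":[0,-0.001,0.0025],"turn":[0,0,0],"grip":-1},{"offset":[0,-0.002,0.005],"turn":[0,0,0],"grip":-1},{"offset":[0,-0.0035,0.0065],"turn":[0,0,0],"grip":-1},{"offset":[0,-0.005,0.0068],"turn":[0,0,0],"grip":-1},{"offset":[0,-0.005,0.0068],"turn":[0,0,0],"grip":-1}]';python3 pred.py 1.19 1.0|cut -d[ -f1-2,6-
```

```text
clock: 23.53
eef_pos: [571.6, 6.9, 143.4]
ee_rot: [[0.143, 0.946, 0.292], [0.99, -0.137, -0.043], [-0.0, 0.295, -0.955]]
ft_force: [-0.6, 0.5, -2.4]
width: 0.122
gripper_force: 99.7
crown [567.9   6.5 155.3] [  40.  -235.2  155.3] stand [  6.3   1.  155.3] 
crL [576.8  67.8 155.2] [  39.4 -173.2  155.2] stand [  6.3  63.  155.2] 
crR [559.  -54.9 155.3] [  40.5 -297.2  155.3] stand [  6.3 -61.  155.3] 
a [566.1  62.3  35.6] [  29.7 -180.3   35.6] stand [-3.5 56.  35.6] 
b [550.4 -46.6  35.7] [  30.7 -290.3   35.7] stand [ -3.4 -54.   35.7]
```

```bash
python3 -m inch '[{"offset":[0,-0.002,0.001],"turn":[0,0,0],"grip":-1},{"offset":[0,-0.004,0.002],"turn":[0,0,0],"grip":-1},{"offset":[0,-0.0055,0.0025],"turn":[0,0,0],"grip":-1},{"offset":[0,-0.0055,0.0025],"turn":[0,0,0],"grip":-1}]';python3 pred.py 1.19 1.0|cut -d[ -f1-2,6-
```

```text
clock: 23.97
eef_pos: [568.6, 7.4, 140.1]
ee_rot: [[0.143, 0.945, 0.295], [0.99, -0.137, -0.043], [-0.001, 0.298, -0.955]]
ft_force: [1.8, -0.3, -2.9]
width: 0.122
gripper_force: 99.6
crown [564.8   6.9 151.9] [  36.8 -235.2  151.9] stand [  3.2   1.  151.9] 
crL [573.7  68.3 151.9] [  36.3 -173.2  151.9] stand [  3.2  63.  151.9] 
crR [555.9 -54.4 151.9] [  37.3 -297.2  151.9] stand [  3.2 -61.  151.9] 
a [563.4  62.7  32.2] [  27.  -180.3   32.2] stand [-6.2 55.9 32.2] 
b [547.6 -46.2  32.3] [  27.9 -290.3   32.3] stand [ -6.2 -54.1  32.3]
```

```bash
python3 -m inch '[{"offset":[0,-0.002,0.0005],"turn":[0,0,0],"grip":-1},{"offset":[0,-0.004,0.0015],"turn":[0,0,0],"grip":-1},{"offset":[0,-0.005,0.0026],"turn":[0,0,0],"grip":-1},{"offset":[0,-0.005,0.0026],"turn":[0,0,0],"grip":-1}]';python3 pred.py 1.19 1.0|cut -d[ -f1-2,6-
```

```text
clock: 24.4
eef_pos: [565.7, 8.0, 137.2]
ee_rot: [[0.143, 0.945, 0.293], [0.99, -0.137, -0.043], [-0.001, 0.296, -0.955]]
ft_force: [5.8, -1.0, -0.3]
width: 0.123
gripper_force: 99.9
crown [561.9   7.6 149. ] [  33.9 -235.   149. ] stand [  0.2   1.2 149. ] 
crL [570.8  68.9 149. ] [  33.4 -173.   149. ] stand [  0.2  63.2 149. ] 
crR [553.  -53.8 149.1] [  34.4 -297.   149.1] stand [  0.3 -60.8 149.1] 
a [560.3  63.3  29.3] [  23.9 -180.2   29.3] stand [-9.3 56.1 29.3] 
b [544.5 -45.6  29.4] [  24.8 -290.2   29.4] stand [ -9.3 -53.9  29.4]
```

```bash
python3 -m inch '[{"offset":[0,-0.001,0.002],"turn":[0,0,0],"grip":-1},{"offset":[0,-0.0017,0.004],"turn":[0,0,0],"grip":-1},{"offset":[0,-0.0025,0.006],"turn":[0,0,0],"grip":-1},{"offset":[0,-0.0033,0.008],"turn":[0,0,0],"grip":-1},{"offset":[0,-0.0033,0.008],"turn":[0,0,0],"grip":-1}]';python3 pred.py 1.19 1.0|cut -d[ -f1-2,6-;python3 -c "
from plant import r;print(r.sense()['joint_positions'].round(3),r.sense()['moment'].round(2))"
```

```text
clock: 24.92
eef_pos: [566.4, 8.5, 130.7]
ee_rot: [[0.143, 0.948, 0.286], [0.99, -0.137, -0.044], [-0.002, 0.289, -0.957]]
ft_force: [5.3, -0.5, -1.2]
width: 0.123
gripper_force: 99.7
crown [562.7   8.1 142.6] [  34.6 -234.4  142.6] stand [  1.    1.8 142.6] 
crL [571.6  69.4 142.4] [  34.1 -172.4  142.4] stand [  1.   63.8 142.4] 
crR [553.8 -53.3 142.7] [  35.1 -296.4  142.7] stand [  1.  -60.2 142.7] 
a [560.2  63.7  22.9] [  23.6 -179.8   22.9] stand [-9.6 56.5 22.9] 
b [544.4 -45.1  23.2] [  24.5 -289.8   23.2] stand [ -9.6 -53.5  23.2] 
[-0.258  0.712  0.181  2.133 -1.     0.043  0.713] [-0.21 -1.34 -0.  ]
```

```bash
python3 -m inch '[{"offset":[0,-0.001,0.002],"turn":[1,0,0],"grip":-1},{"offset":[0,-0.0015,0.004],"turn":[2,0,0],"grip":-1},{"offset":[0,-0.0022,0.006],"turn":[3,0,0],"grip":-1},{"offset":[0,-0.003,0.008],"turn":[4,0,0],"grip":-1},{"offset":[0,-0.003,0.008],"turn":[4,0,0],"grip":-1}]';python3 pred.py 1.19 1.0|cut -d[ -f1-2,6-;python3 -c "
from plant import r;print(r.sense()['joint_positions'].round(3),r.sense()['moment'].round(2))"
```

```text
clock: 25.43
eef_pos: [568.8, 8.1, 123.0]
ee_rot: [[0.144, 0.964, 0.223], [0.99, -0.139, -0.036], [-0.003, 0.226, -0.974]]
ft_force: [7.9, -0.2, -0.6]
width: 0.124
gripper_force: 99.7
crown [565.8   7.5 135.1] [  37.8 -234.5  135.1] stand [  4.1   1.7 135.1] 
crL [574.8  68.9 134.9] [  37.3 -172.5  134.9] stand [  4.2  63.7 134.9] 
crR [556.9 -53.8 135.3] [  38.3 -296.5  135.3] stand [  4.1 -60.3 135.3] 
a [555.6  64.2  16.3] [  19.1 -180.    16.3] stand [-14.1  56.3  16.3] 
b [539.8 -44.7  16.7] [  20.  -290.    16.7] stand [-14.1 -53.7  16.7] 
[-0.338  0.753  0.339  2.074 -0.963  0.206  0.679] [-0.31 -2.39  0.02]
```

```bash
python3 -m inch '[{"offset":[0,-0.001,0.0005],"turn":[0,0,0],"grip":-1},{"offset":[0,-0.002,0.0012],"turn":[0,0,0],"grip":-1},{"offset":[0,-0.003,0.002],"turn":[0,0,0],"grip":-1},{"offset":[0,-0.0038,0.0032],"turn":[0,0,0],"grip":-1},{"offset":[0,-0.0038,0.0032],"turn":[0,0,0],"grip":-1}]';python3 pred.py 1.19 1.0|cut -d[ -f1-2,6-|head -1
```

```text
clock: 25.95
eef_pos: [566.7, 8.0, 119.9]
ee_rot: [[0.145, 0.963, 0.227], [0.989, -0.14, -0.036], [-0.003, 0.229, -0.973]]
ft_force: [9.4, -1.1, 0.4]
width: 0.124
gripper_force: 99.8
crown [563.8   7.5 132. ] [  35.7 -234.8  132. ] stand [  2.1   1.4 132. ]
```

```bash
python3 -m inch '[{"offset":[0,-0.0005,0.0015],"turn":[0,0,0],"grip":-1},{"offset":[0,-0.001,0.003],"turn":[0,0,0],"grip":-1},{"offset":[0,-0.001,0.003],"turn":[0,0,0],"grip":-1}]';python3 pred.py 1.19 1.0|cut -d[ -f1-2,6-|head -1
```

```text
clock: 26.3
eef_pos: [568.8, 8.1, 118.9]
ee_rot: [[0.145, 0.962, 0.232], [0.989, -0.14, -0.036], [-0.002, 0.235, -0.972]]
ft_force: [8.6, 0.2, 16.2]
width: 0.119
gripper_force: 101.6
crown [565.7   7.6 130.9] [  37.7 -234.4  130.9] stand [  4.    1.8 130.9]
```

```bash
python3 -m inch '[{"offset":[0,0,-0.001],"turn":[0,0,0],"grip":-0.85},{"offset":[0,0,-0.001],"turn":[0,0,0],"grip":-0.7},{"offset":[0,0,-0.001],"turn":[0,0,0],"grip":-0.6},{"offset":[0,0,-0.001],"turn":[0,0,0],"grip":-0.5},{"offset":[0,0,-0.001],"turn":[0,0,0],"grip":-0.4},{"offset":[0,0,-0.001],"turn":[0,0,0],"grip":-0.3}]';python3 - <<'E'
from fit import *
cs=[r.capture("top"),r.capture("scene")]
a=cs[0]["color"][165:235,215:305,::-1];b=cs[1]["color"][115:215,215:305,::-1]
f=lambda i:cv2.resize(i,(400,int(i.shape[0]*400/90)),interpolation=cv2.INTER_CUBIC)
a,b=f(a),f(b)
c,s=np.cos(-.144),np.sin(-.144); Rz=np.array([[c,-s,0],[s,c,0],[0,0,1]])
for im,cc,o in((a,cs[0],(215,165)),(b,cs[1],(215,115))):
    for q in([0,62,132],[0,-62,132],[0,0,139],[0,0,125]):
        u=(proj(cc,(Rz@q+[561.5,6.4,0])[None])[0][0]-o)*400/90; cv2.circle(im,tuple(int(v) for v in u),3,(255,0,255),1)
h=max(a.shape[0],b.shape[0]); z=np.zeros((h,800,3),np.uint8); z[:a.shape[0],:400]=a; z[:b.shape[0],400:]=b
cv2.imwrite("pics/stand2.png",z)
E
```

```text
clock: 26.9
eef_pos: [559.8, 9.7, 115.2]
ee_rot: [[0.143, 0.966, 0.214], [0.99, -0.139, -0.033], [-0.002, 0.217, -0.976]]
ft_force: [0.7, 0.4, -0.9]
width: 0.348
gripper_force: 0.0
```

View pics/stand2.png

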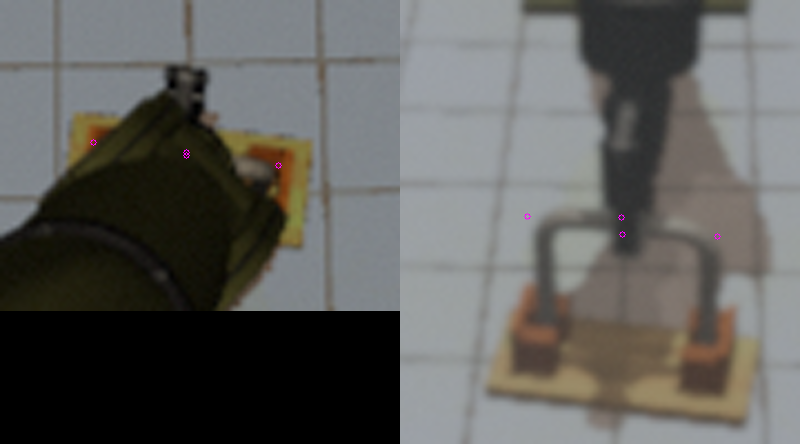

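Both legs are down in the notches (scene crop (545,320) and (710,330)) and the crown is at the predicted seated height. I open wider and back straight off.

```bash
python3 -m inch '[{"offset":[0,0.001,0],"turn":[0,0,0],"grip":0},{"offset":[0,0.003,0],"turn":[0,0,0],"grip":0.2},{"offset":[0,0.004,-0.002],"turn":[0,0,0],"grip":0.2},{"offset":[0,0.004,-0.012],"turn":[0,0,0],"grip":0.2},{"offset":[0,0.004,-0.03],"turn":[0,0,0],"grip":0.2},{"offset":[0,0.004,-0.06],"turn":[0,0,0],"grip":0.2},{"offset":[0,0.004,-0.1],"turn":[0,0,0],"grip":0.2},{"offset":[0,0.004,-0.14],"turn":[0,0,0],"grip":0.2},{"offset":[-0.03,0.004,-0.17],"turn":[0,0,0],"grip":0.2},{"offset":[-0.07,0.004,-0.18],"turn":[0,0,0],"grip":0.2},{"offset":[-0.11,0.004,-0.18],"turn":[0,0,0],"grip":0.2},{"offset":[-0.15,0.004,-0.18],"turn":[0,0,0],"grip":0.2}]'; python3 - <<'E'
from fit import *
cs=[r.capture("top"),r.capture("scene")]; d=cs[0]["color"],cs[1]["color"]
cv2.imwrite("pics/final_scene.png",cs[1]["color"][...,::-1])
# fit upright handle (both views): x,y,yaw,crown height, lean
rois=[(222,180,72,50),(226,130,80,80)]
c0=[cv2.imread("pics/top0.png")[...,::-1],cv2.imread("pics/scene0.png")[...,::-1]]
masks=[cv2.GaussianBlur(np.abs(n[y:y+h,x:x+w].astype(float)-o[y:y+h,x:x+w]).max(2),(0,0),.6) for n,o,(x,y,w,h) in zip(d,c0,rois)]
from scipy.spatial.transform import Rotation as Ro
def T(v):
    x,y,a,z,l=v; H=Ro.from_euler("z",a).as_matrix()@Ro.from_euler("y",-l-np.pi/2).as_matrix(); return H,np.array([x,y,z])-H@[58,0,7]
f=lambda v:sum((1-corr(np.clip(m/60,0,1),render(c,"handle",v,ro,T(v)))) for m,c,ro in zip(masks,cs,rois))
v0=np.array([562,6.4,-.144,132,0]); s=minimize(f,v0,method="Nelder-Mead",options=dict(initial_simplex=np.vstack([v0]+[v0+e for e in np.diag([8,8,.1,8,.1])])))
print(s.x.round(3),s.fun,f(v0))
E
```

```text
clock: 28.0
eef_pos: [505.1, -134.7, 294.4]
ee_rot: [[0.141, 0.965, 0.221], [0.99, -0.137, -0.033], [-0.002, 0.223, -0.975]]
ft_force: [0.1, 0.6, -0.6]
width: 0.597
gripper_force: 0.0
[ 5.56517e+02  7.64700e+00 -1.56000e-01  1.32050e+02  4.90000e-02] 0.7667355219579057 0.9571950509639979
```

```bash
python3 -c "
from plant import r;print(r.hand_in())"
```

```text
the job is handed in; nothing more can be done
None
```

The job is handed in: the handle was leaned on the rest, let go and taken afresh, and now stands crown up with an end in each notch, crown measured at 132 mm. It took 28 s with nothing dropped; I set it back on the table once to change the grip before leaning it.

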